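# Check off three samples on the tally rail

## Task

Check off three samples on the tally rail: with the fingertips, lightly tap down the yellow key in front of the brass cup, then the key in front of the white-lidded jar, then the key in front of the soil bowl, in that order, so that each stays down. Leave the key in front of the silver tin up, do not lean on the rail, and do not shift or pick up the samples or the other things on the bench.

Things in the scene. Friction and masses are not known exactly. Their poses are not given: they have to be found in the camera images.
- rail: sample tally rail, fixed to the bench: aluminium plate 180 mm deep (x), 370 mm long (y), 8 mm thick, with a grey key housing 50 mm deep, 42 mm high along its front edge. Origin: centre of the underside; +x points from the keys to the bays, z up. Keys at x = -65, bays at x = +40, both at y = +132, +44, -44, -132 mm (1 to 4). One sample per bay; which one differs each time
- cap_1 (a point): centre of the top face of key 1, a round yellow push key 29 mm across on a red stem, in front of bay 1. Key up: 69 mm above the bench; bottomed: 53 mm. Moves straight down
- key_1 (a joint): travel of key 1 in m: 0 up, 0.016 bottomed on a hard stop. About 3.5 N starts it, rising evenly to 6 N near the bottom; over 20 N is too hard. Friction holds it: it stays where it is left. Counts as down beyond 0.008 and as still up below 0.003
- bay_1 (a point): centre of bay 1 on the plate's upper face, 8 mm above the bench, 105 mm behind key 1
- cap_2 (a point): centre of the top face of key 2, a round yellow push key 29 mm across on a red stem, in front of bay 2. Key up: 69 mm above the bench; bottomed: 53 mm. Moves straight down
- key_2 (a joint): travel of key 2 in m: 0 up, 0.016 bottomed on a hard stop. About 3.5 N starts it, rising evenly to 6 N near the bottom; over 20 N is too hard. Friction holds it: it stays where it is left. Counts as down beyond 0.008 and as still up below 0.003
- bay_2 (a point): centre of bay 2 on the plate's upper face, 8 mm above the bench, 105 mm behind key 2
- cap_3 (a point): centre of the top face of key 3, a round yellow push key 29 mm across on a red stem, in front of bay 3. Key up: 69 mm above the bench; bottomed: 53 mm. Moves straight down
- key_3 (a joint): travel of key 3 in m: 0 up, 0.016 bottomed on a hard stop. About 3.5 N starts it, rising evenly to 6 N near the bottom; over 20 N is too hard. Friction holds it: it stays where it is left. Counts as down beyond 0.008 and as still up below 0.003
- bay_3 (a point): centre of bay 3 on the plate's upper face, 8 mm above the bench, 105 mm behind key 3
- cap_4 (a point): centre of the top face of key 4, a round yellow push key 29 mm across on a red stem, in front of bay 4. Key up: 69 mm above the bench; bottomed: 53 mm. Moves straight down
- key_4 (a joint): travel of key 4 in m: 0 up, 0.016 bottomed on a hard stop. About 3.5 N starts it, rising evenly to 6 N near the bottom; over 20 N is too hard. Friction holds it: it stays where it is left. Counts as down beyond 0.008 and as still up below 0.003
- bay_4 (a point): centre of bay 4 on the plate's upper face, 8 mm above the bench, 105 mm behind key 4
- brass_cup: brass-coloured test cup packed level with dark paste, 58 mm across, 40 mm high; loose, stands in one of the bays; origin at the centre of its underside
- jar: clear squarish empty jar with a white screw lid, 71 mm across, 82 mm high; loose, stands in one of the bays; origin at the centre of its underside
- bowl: white enamel bowl with some brown soil in it, 86 mm across, 42 mm high; loose, stands in one of the bays; origin at the centre of its underside
- tin: closed silver aluminium moisture tin, 61 mm across, 34 mm high; loose, stands in one of the bays; origin at the centre of its underside
- weight_0: brass-coloured slotted weight, 32 mm across, 46 mm high, loose bystander; origin at the centre of its underside
- weight_1: small silver slotted weight, 26 mm across, 37 mm high, loose bystander; origin at the centre of its underside
- tray_stack: tall stack of blue-rimmed trays full of white bowls, fixed on the bench to the right of the rail: about 320 mm (x) by 290 mm (y) and 330 mm high; origin at about the centre of its underside. It never moves; the arm must go round it on the robot's side or well above it, it does not stand over the keys
Things that resemble listed ones, but are neither listed nor needed, are in the scene too. There is more than one size of the jar; the job needs the largest.

How it is judged:
By the outcome, as a careful person would: the job done as asked, in the order asked, and still so for the second after the job is handed in, with the robot touching nothing.
It also fails if it takes over 48 s, if anything falls off the work surface, if the arm or the gripper's body presses on something with over 40 N, if the wrist force passes 120 N, or if a joint passes its speed limit or range.

## Robot

A 6-joint arm with a two-finger parallel gripper is mounted at the origin on a cart in front of the work surface, level with it; the furniture and walls round the work are solid. World frame = base frame: x ahead of the robot, y to its left, z up, the work surface at z = 0. Lengths are in mm, angles in rad, forces in N, time in s.
With the tool pointing down it reaches from about 375 to 750 mm from the base axis. Payload 9 kg.
Tool frame: the origin (TCP) lies midway between the tips of the shut fingers; the grasp point (between the pads) lies 19 mm behind it (arm.grip_depth is the z of the grasp point in the tool frame, in mm); z points along the fingers, y is the line along which they close (so a half turn about z gives the same grasp; the last joint's range is limited). The gripper opens to 85 mm and grips with 20 to 120 N. Pads are 22 mm wide; open, the fingers measure 114 mm over their backs; the gripper's body (76 mm by 85 mm) begins 54 mm behind the grasp point. The pads swing forward as they close: fully open they stand 13 mm farther back than shut.
Start: joints at [1.109, 0.104, 0.097, 1.564, 0, 1.353], TCP at [144.838, 582.287, 231.331] pointing down, gripper open.
Joint ranges: [-2.99, 2.99], [-0.84, 1.86], [-1.1, 1.16], [-1.84, 2.11], [-1.51, 1.56], [-3.14, 3.14]. Speed limits (rad/s): [2.22, 2.22, 2.57, 3.14, 3.14, 3.14].

## Interface

Orientations are given as [roll, pitch, yaw] about the fixed x, y, z axes, in that order (R = Rz(yaw) Ry(pitch) Rx(roll)).
In Python, from station import monitor, capture, calibration, ticket, arm gives the robot as it stands.
- The arm moves only by the shell command python3 -m jog 'ROWS' [FORCE]. ROWS is JSON, a list of rows, each a list of 5 numbers: the opening, from 0 (shut) to 1 (fully open), then the shift along the tool's x, y, z normalised to -1 to 1, where 1 is 80 mm, then the turn about the tool's z normalised to -1 to 1, where 1 is pi/2 rad. A call has 1 to 12 rows; each row is the pose to reach, as a shift and turn from the pose commanded when the call began, along the tool's axes at that moment; what a row does not reach only later rows make up. A row lasts 1/12 s, in which the tool goes at most 41.7 mm and 7.16 degrees, less where a joint would pass 70% of its speed; a pose out of reach is approached as far as the arm can. A call with a number of a shift or a turn outside -1 to 1 is refused whole. A call with a gripper value outside its range is refused whole. The fingers move at their own pace and stop on an object; FORCE is the grip in N (left out, the last holds). Time passes only in rows, so rows that repeat a pose let the fingers close. It gives the time, the measured TCP pose, the force, the opening and the grip force at its end, in the units of the state.
- monitor.get_state(): the state, without advancing time (a new reading comes with each control period).
- capture(name): name is "scene" or "top" or "wrist"; returns the picture (384x512x3 uint8, red, green, blue); there is no depth.
- calibration(name): a dict with "mtx" (3x3 intrinsics, pixels), "extrinsics" (4x4, takes a point from world to camera coordinates). Camera axes: x right, y up, looking along -z (the intrinsics and any distortion apply to the point x, -y, -z); pixel columns grow to the right and rows downward; lengths in mm; the calibration is good to about 2 mm. A picture is of the moment at which its call begins: read the wrist's pose just before it. calibration takes no time and is no camera call; for the wrist camera it gives the pose at the moment of the call.
- ticket.sign_off(): hands the job in; it is judged then, once.
The state is a dict: "time_s": time; "joint_positions": joint angles; "dq": joint speeds; "joint_efforts": joint torques, N m; "tool_pos": TCP position; "tcp_rot": TCP orientation; "wrist_force": force on the tool from outside, world axes, zero at the start; "moment": the same for the moment, N m; "gripper_width": opening from 0.0 (shut) to 1.0 (fully open); "finger_force": force on a finger pad.
Only numpy, scipy, OpenCV 4.12 (cv2) and the standard library are available. Lean on these libraries where they do the work, as an engineer would, in place of code of your own. Each camera call takes 0.05 s, during which the arm holds its last target. There are 200 camera calls.

## Working session

There is one attempt and no reset: what is moved stays moved. The work goes in short steps, Python scripts to look and compute and a shell command to move; the robot and the scene stay as the last step left them, time stands still between calls to the robot, and variables do not carry over. Pictures are saved under pics/ and viewed, at most 10 in all, crops included, and the job is handed in when it is done.

```bash
mkdir -p pics; python3 - <<'E'
from station import monitor, capture, calibration
import cv2,numpy as np
s=monitor.get_state();print({k:np.round(v,3).tolist() for k,v in s.items()})
for n in("top","scene"):
    i=capture(n);cv2.imwrite(f"pics/{n}0.png",i[:,:,::-1]);c=calibration(n);np.set_printoptions(suppress=True,precision=3);print(n,c)
E
```

```text
{'time_s': 0.0, 'joint_positions': [1.109, 0.105, 0.096, 1.564, 0.0, 1.353], 'dq': [-0.001, 0.002, 0.0, 0.0, -0.0, 0.0], 'joint_efforts': [-0.003, -55.693, 50.365, 0.017, -0.0, 0.0], 'tool_pos': [144.664, 581.942, 230.512], 'tcp_rot': [-3.14, -0.0, 2.898], 'wrist_force': [0.842, 0.113, -0.248], 'moment': [-0.003, 0.021, -0.01], 'finger_force': 0.0, 'gripper_width': 1.0}
top {'mtx': array([[377.927,   0.   , 259.628],
       [  0.   , 377.927, 187.151],
       [  0.   ,   0.   ,   1.   ]]), 'extrinsics': array([[    0.017,    -1.   ,    -0.004,    55.727],
       [    0.996,     0.016,     0.091,  -589.256],
       [   -0.091,    -0.005,     0.996, -1028.884],
       [    0.   ,     0.   ,     0.   ,     1.   ]])}
scene {'mtx': array([[465.522,   0.   , 259.333],
       [  0.   , 465.522, 192.486],
       [  0.   ,   0.   ,   1.   ]]), 'extrinsics': array([[   0.792,   -0.611,    0.005, -397.829],
       [   0.428,    0.56 ,    0.71 , -347.405],
       [  -0.436,   -0.56 ,    0.704, -773.969],
       [   0.   ,    0.   ,    0.   ,    1.   ]])}
```

View pics/top0.png

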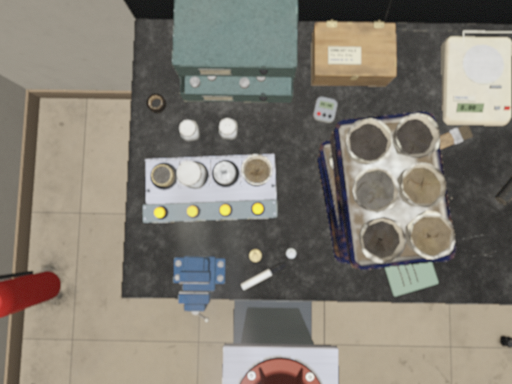

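View pics/scene0.png

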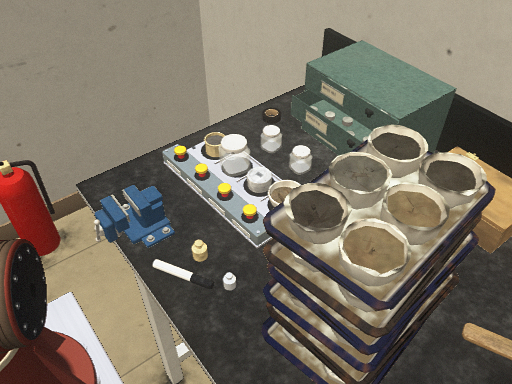

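The top view shows yellow keys at (160,212), (193,211), (225,210) and (258,209). Behind them, from the left, are a dark-filled brass cup (162,175), a white lid (190,174), a silver/white round (225,173) and a brown bowl (257,170). Lookalikes are two small jars at (189,130) and (228,128) and a dark cup at (156,102), all off the rail. I'll confirm in one crop and measure the keys.

```bash
cat > h.py <<'E'
import cv2,numpy as np
from station import monitor,capture,calibration
def ray(c,u,v):
    K,E=c["mtx"],c["extrinsics"]
    d=E[:3,:3].T@np.array([(u-K[0,2])/K[0,0],-(v-K[1,2])/K[1,1],-1]); return -E[:3,:3].T@E[:3,3],d
def plane(c,u,v,z):
    o,d=ray(c,u,v); return o+d*(z-o[2])/d[2]
def yellow(img,amin=20):
    h=cv2.cvtColor(img,cv2.COLOR_RGB2HSV); m=cv2.inRange(h,(22,170,120),(35,255,255))
    n,_,st,ce=cv2.connectedComponentsWithStats(m)
    return [(ce[i].round(1),st[i,4]) for i in range(1,n) if st[i,4]>=amin]
E
python3 - <<'E'
from h import *
T=cv2.imread("pics/top0.png");S=cv2.imread("pics/scene0.png")
a=cv2.resize(T[145:230,135:290],(800,439),interpolation=cv2.INTER_CUBIC)[:300]
b=cv2.resize(S[115:255,150:310],(343,300),interpolation=cv2.INTER_CUBIC)
o=np.zeros((600,800,3),np.uint8);o[:300]=a;o[300:,:343]=b;o[300:,400:743]=cv2.resize(T[235:300,215:305],(343,300));cv2.imwrite("pics/crop.png",o)
for n,I in(("top",T),("scene",S)):
    c=calibration(n)
    for p,ar in yellow(I[:,:,::-1].copy()): print(n,p,ar,plane(c,*p,69 if n=="top" else 66).round(1))
E
```

```text
scene [179.9 149.5] 76 [513.5 332.1  66. ]
scene [200.8 167.9] 81 [517.6 244.2  66. ]
scene [223.6 187.6] 97 [522.4 157.2  66. ]
scene [249.1 209.4] 109 [527.7  68.9  66. ]
```

View pics/crop.png

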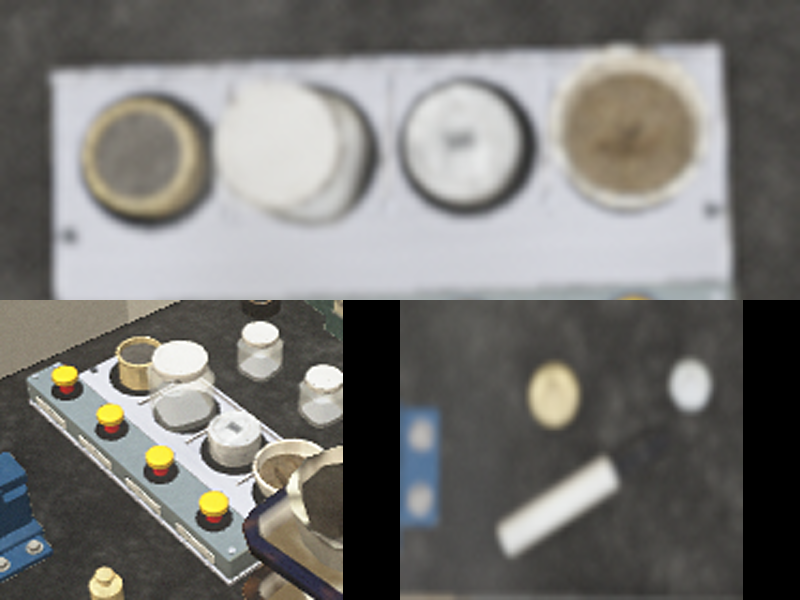

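Crop confirms: cup in bay 1, large jar with white lid in bay 2 (its lid is clearly larger than on the two off-rail jars), tin in bay 3, bowl in bay 4. So I press keys 1, 2, 4. The top-view mask needs to be wider.

```bash
sed -i 's/(22,170,120),(35/(20,130,120),(35/' h.py; python3 - <<'E'
from h import *
T=cv2.imread("pics/top0.png");c=calibration("top")
P=[plane(c,*p,69) for p,a in yellow(T[:,:,::-1].copy(),25)]
s=monitor.get_state()
from scipy.spatial.transform import Rotation as R
M=R.from_euler("xyz",s["tcp_rot"]).as_matrix()
for p in P: print(p.round(1),"tool delta/80",((M.T@(p-s["tool_pos"]))/80).round(3))
E
```

```text
[528.2  70.2  69. ] tool delta/80 [-6.197 -5.049  2.024]
[523.  156.6  69. ] tool delta/80 [-5.873 -4.016  2.023]
[513.2 330.   69. ] tool delta/80 [-5.231 -1.943  2.021]
```

```bash
python3 -m jog '[[0,-0.5,-0.185,0,0],[0,-1,-0.37,0,0],[0,-1,-0.37,0,0]]' 20
python3 -m jog '[[0,-0.5,-0.185,0,0],[0,-1,-0.37,0,0],[0,-1,-0.37,0,0]]'
python3 -m jog '[[0,-0.5,-0.185,0,0],[0,-1,-0.37,0,0],[0,-1,-0.37,0,0]]'
python3 -m jog '[[0,-0.5,-0.185,0,0],[0,-1,-0.37,0,0],[0,-1,-0.37,0,0]]'
python3 -m jog '[[0,-0.5,-0.185,0.4,0],[0,-1,-0.37,0.8,0],[0,-1,-0.37,0.8,0],[0,-1,-0.37,0.8,0],[0,-1,-0.37,0.8,0]]'
```

```text
time_s: 0.35
tool_pos: [219.5, 531.4, 230.8]
tcp_rot: [-3.14, 0.002, 2.894]
wrist_force: [-0.3, 0.2, -0.3]
gripper_width: 0.603
finger_force: 0.0
time_s: 0.6
tool_pos: [290.4, 483.0, 230.8]
tcp_rot: [-3.14, 0.002, 2.893]
wrist_force: [0.4, -0.3, 0.3]
gripper_width: 0.146
finger_force: 0.0
time_s: 0.85
tool_pos: [360.9, 434.8, 230.6]
tcp_rot: [-3.14, 0.001, 2.893]
wrist_force: [-0.2, 0.1, 0.2]
gripper_width: 0.001
finger_force: 0.0
time_s: 1.1
tool_pos: [431.3, 386.5, 230.4]
tcp_rot: [-3.14, 0.001, 2.893]
wrist_force: [-0.2, -0.3, -0.1]
gripper_width: 0.003
finger_force: 0.0
time_s: 1.52
tool_pos: [497.0, 341.1, 165.8]
tcp_rot: [-3.14, -0.002, 2.896]
wrist_force: [-1.0, 0.3, 1.4]
gripper_width: -0.001
finger_force: 0.0
```

```bash
cat >> h.py <<'E'
from scipy.spatial.transform import Rotation as R
def delta(p):
    s=monitor.get_state();M=R.from_euler("xyz",s["tcp_rot"]).as_matrix()
    return (M.T@(np.array(p)-s["tool_pos"])/80).round(3)
E
python3 - <<'E'
from h import *
c=calibration("wrist");i=capture("wrist");cv2.imwrite("pics/w1.png",i[:,:,::-1])
for p,a in yellow(i,60): print(p,a,plane(c,*p,69).round(1))
print(delta([513.3,331,80]))
E
```

```text
[248.1 213.5] 763 [512.  334.4  69. ]
[159.6 239.2] 745 [516.6 248.9  69. ]
[ 76.1 263.4] 743 [521.1 163.6  69. ]
[  5.8 287. ] 324 [528.4  86.3  69. ]
[-0.233 -0.084  1.089]
```

View pics/w1.png

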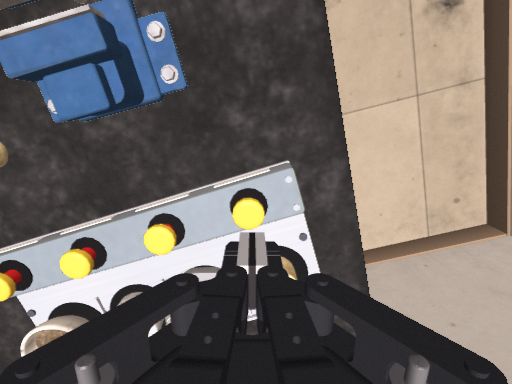

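The wrist view shows key 1 at (248,213), directly ahead of the shut fingertips, with keys 2–4 to its left. Positions agree within 4 mm.

```bash
python3 -m jog '[[0,-0.12,-0.04,0.4,0],[0,-0.23,-0.075,0.8,0],[0,-0.23,-0.075,1,0],[0,-0.23,-0.075,1,0],[0,-0.23,-0.075,1,0],[0,-0.23,-0.075,1,0]]'; python3 -c "
from h import *
print(delta([513,332,58]))"
```

```text
time_s: 2.07
tool_pos: [514.2, 333.0, 89.8]
tcp_rot: [3.14, 0.002, 2.899]
wrist_force: [0.7, 0.2, -0.1]
gripper_width: -0.002
finger_force: 0.0
[ 0.013 -0.016  0.397]
```

```bash
python3 -m jog '[[0,0.012,-0.015,0.1,0],[0,0.012,-0.015,0.18,0],[0,0.012,-0.015,0.22,0],[0,0.012,-0.015,0.25,0],[0,0.012,-0.015,0.28,0],[0,0.012,-0.015,0.31,0]]'
python3 -m jog '[[0,0,0,0.02,0],[0,0,0,0.04,0],[0,0,0,0.06,0],[0,0,0,0.08,0],[0,0,0,0.09,0],[0,0,0,0.09,0]]'
```

```text
time_s: 2.57
tool_pos: [512.4, 331.1, 62.7]
tcp_rot: [3.141, -0.0, 2.898]
wrist_force: [-3.1, 0.3, 4.2]
gripper_width: 0.001
finger_force: 2.2
time_s: 3.07
tool_pos: [512.4, 331.0, 55.1]
tcp_rot: [3.141, -0.0, 2.898]
wrist_force: [-1.4, 0.7, 0.9]
gripper_width: -0.002
finger_force: 0.9
```

```bash
python3 -m jog '[[0,0,0,-0.1,0],[0,0,0,-0.4,0],[0,0,0,-0.6,0],[0,0,0,-0.6,0],[0,-0.15,-0.5,-0.6,0],[0,-0.3,-1,-0.6,0],[0,-0.3,-1,-0.6,0],[0,-0.3,-1,-0.6,0],[0,-0.3,-1,-0.6,0]]'; python3 - <<'E'
from h import *
c=calibration("wrist");i=capture("wrist");cv2.imwrite("pics/w2.png",i[:,:,::-1])
for p,a in yellow(i,60): print(p,a,plane(c,*p,69).round(1))
print(delta([517.5,245.5,57]))
E
```

```text
time_s: 3.82
tool_pos: [516.6, 247.3, 103.2]
tcp_rot: [3.141, 0.0, 2.897]
wrist_force: [-0.5, -0.5, 0.4]
gripper_width: 0.002
finger_force: 0.0
[367.6 182.2] 1384 [507.  326.7  69. ]
[249.4 220.3] 1103 [514.  246.9  69. ]
[133.1 257.3] 1326 [521.2 161.8  69. ]
[ 25.2 288.4] 1350 [525.8  77.5  69. ]
[-0.019 -0.026  0.577]
```

View pics/w2.png

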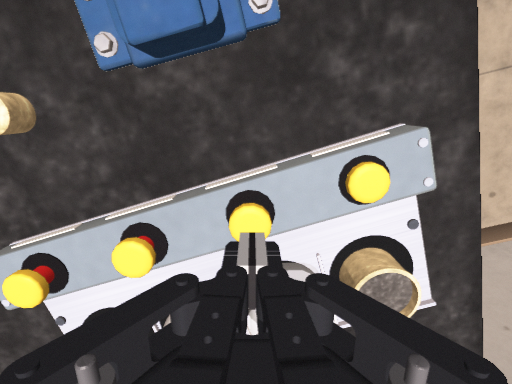

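Key 1 at (368,182) sits low with no red stem showing, so it stayed down. Key 2 at (249,220) is under the fingertips.

```bash
python3 -m jog '[[0,-0.01,-0.02,0.15,0],[0,-0.01,-0.02,0.3,0],[0,-0.01,-0.02,0.37,0],[0,-0.01,-0.02,0.4,0],[0,-0.01,-0.02,0.43,0],[0,-0.01,-0.02,0.46,0],[0,-0.01,-0.02,0.49,0],[0,-0.01,-0.02,0.52,0],[0,-0.01,-0.02,0.55,0],[0,-0.01,-0.02,0.58,0],[0,-0.01,-0.02,0.59,0],[0,-0.01,-0.02,0.59,0]]'
python3 -m jog '[[0,0,0,-0.1,0],[0,0,0,-0.4,0],[0,0,0,-0.7,0],[0,0,0,-0.7,0],[0,-0.15,-0.5,-0.7,0],[0,-0.32,-1,-0.7,0],[0,-0.32,-1,-0.7,0],[0,-0.32,-1,-0.7,0],[0,-0.32,-1,-0.7,0]]'
python3 -m jog '[[0,-0.15,-0.5,0,0],[0,-0.32,-1,0,0],[0,-0.32,-1,0,0],[0,-0.32,-1,0,0],[0,-0.32,-1,0,0]]'
python3 - <<'E'
from h import *
c=calibration("wrist");i=capture("wrist");cv2.imwrite("pics/w3.png",i[:,:,::-1])
for p,a in yellow(i,60): print(p,a,plane(c,*p,69).round(1))
print(delta([528,71,55]))
E
```

```text
time_s: 4.87
tool_pos: [517.1, 245.8, 56.0]
tcp_rot: [3.141, 0.0, 2.898]
wrist_force: [-0.9, 1.8, 0.2]
gripper_width: -0.0
finger_force: 0.6
time_s: 5.62
tool_pos: [522.6, 161.8, 112.3]
tcp_rot: [3.141, 0.0, 2.897]
wrist_force: [0.2, 0.1, -0.6]
gripper_width: -0.001
finger_force: 0.0
time_s: 6.03
tool_pos: [527.9, 79.0, 112.1]
tcp_rot: [3.141, -0.0, 2.898]
wrist_force: [-0.7, -0.0, -0.7]
gripper_width: -0.004
finger_force: 0.0
[474.2 144.8] 1572 [513.1 231.6  69. ]
[359.7 185. ] 1439 [522. 156.  69.]
[239.1 218.8] 1177 [526.   70.9  69. ]
[-0.027 -0.102  0.714]
```

View pics/w3.png

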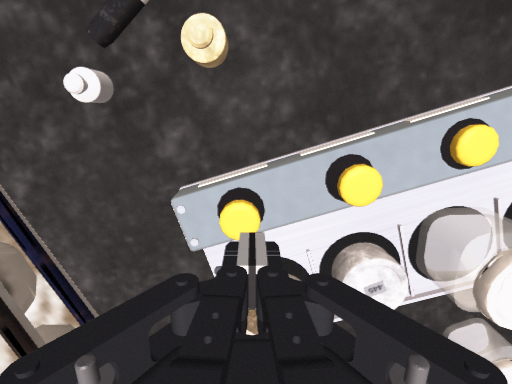

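Key 4 at (239,219), in front of the bowl, is about 8 mm off along y. Key 3 at (360,185) is up, and key 2 at (474,145) is down.

```bash
python3 -m jog '[[0,-0.02,-0.1,0.15,0],[0,-0.02,-0.1,0.3,0],[0,-0.02,-0.1,0.45,0],[0,-0.02,-0.1,0.5,0],[0,-0.02,-0.1,0.54,0],[0,-0.02,-0.1,0.57,0],[0,-0.02,-0.1,0.6,0],[0,-0.02,-0.1,0.63,0],[0,-0.02,-0.1,0.66,0],[0,-0.02,-0.1,0.69,0],[0,-0.02,-0.1,0.7,0],[0,-0.02,-0.1,0.7,0]]'
python3 -m jog '[[0,0,0,-0.1,0],[0,0,0,-0.4,0],[0,0,0,-0.8,0],[0,0,0,-1,0],[0,0,0,-1,0],[0,0,0,-1,0]]'
python3 -m jog '[[0,0.3,0,-0.5,0],[0,0.6,0,-1,0],[0,1,0,-1,0],[0,1,0,-1,0],[0,1,0,-1,0]]'
python3 - <<'E'
from h import *
i=capture("scene");w=capture("wrist");o=np.zeros((384,800,3),np.uint8);o[:,:]=cv2.resize(np.hstack([w,i]),(800,384))
cv2.imwrite("pics/f.png",o[:,:,::-1])
c=calibration("scene")
for p,a in yellow(i,20): print(p,a,plane(c,*p,66).round(1),plane(c,*p,52).round(1))
E
```

```text
time_s: 7.08
tool_pos: [527.8, 70.0, 56.0]
tcp_rot: [3.141, 0.001, 2.898]
wrist_force: [0.5, 0.8, 0.6]
gripper_width: 0.001
finger_force: 0.6
time_s: 7.58
tool_pos: [528.5, 69.7, 137.5]
tcp_rot: [3.141, 0.003, 2.898]
wrist_force: [-0.6, -0.1, -0.2]
gripper_width: 0.005
finger_force: 0.0
time_s: 8.0
tool_pos: [449.4, 89.6, 216.5]
tcp_rot: [3.141, 0.002, 2.898]
wrist_force: [0.5, -0.7, -0.3]
gripper_width: -0.002
finger_force: 0.0
[180.5 154.4] 98 [505.1 315.2  66. ] [512.4 330.6  52. ]
[201.3 172.5] 101 [509.9 229.9  66. ] [517.3 243.6  52. ]
[224. 188.] 118 [522.4 155.6  66. ] [530.  167.8  52. ]
[249.2 213.8] 133 [520.2  58.5  66. ] [527.8  68.9  52. ]
```

View pics/f.png

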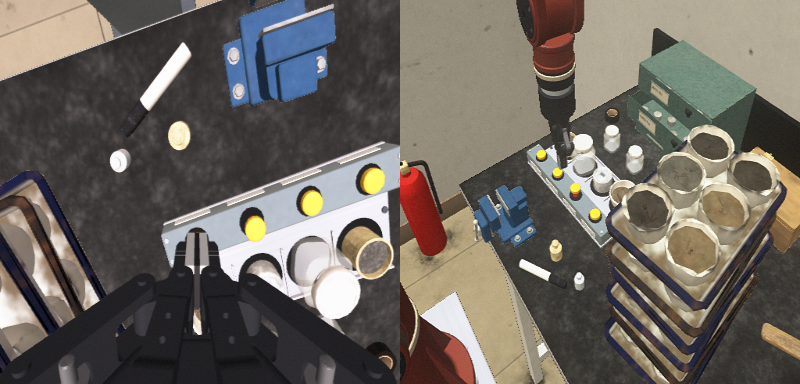

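In the scene view, keys 1, 2 and 4 measure at the lowered height. Key 3 is unmoved, the samples are in place, and the arm is clear.

```bash
python3 -c "
from station import ticket
print(ticket.sign_off())"
```

```text
the job is handed in; nothing more can be done
None
```

I tapped down the keys for the brass cup, the white-lidded jar and the soil bowl, in that order, and all three stayed down; the silver tin's key is still up, nothing else looked moved, and the job is handed in (no verdict was returned).

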